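# Pin the mould slide into the tart press

### The arm

A 6-joint arm with a two-finger parallel gripper is mounted at the origin on the work surface. World frame = base frame: x ahead of the robot, y to its left, z up, the work surface at z = 0. Lengths are in m, angles in rad, forces in N, time in s.
With the tool pointing down it reaches from about 0.35 to 0.775 m from the base axis. Payload 7.3 kg.
Tool frame: the origin (TCP) lies between the finger pads; the fingertips stand 8 mm ahead of it and the grasp point (between the pads) lies 11 mm behind it (robot.nose_length is the distance from the TCP to the fingertips, in m); z points along the fingers, y is the line along which they close (so a half turn about z gives the same grasp; the last joint's range is limited). The gripper opens to 92 mm and grips with 3 to 60 N. Pads are 19 mm wide; open, the fingers measure 130 mm over their backs; the gripper's body (75 mm by 190 mm) begins 47 mm behind the grasp point.
Start: joints at [-1.335, 0.342, 1.524, -0, 1.275, -0.146], TCP at [0.196, -0.487, 0.235] pointing down, gripper open.
Joint ranges: [-2.53, 2.53], [-0.77, 2.02], [0.04, 2.7], [-1, 4.14], [0.28, 2.66], [-3.11, 3.11]. Speed limits (rad/s): [2.57, 2.57, 3.14, 3.14, 3.14, 3.14].

### API

Orientations are given as [roll, pitch, yaw] about the fixed x, y, z axes, in that order (R = Rz(yaw) Ry(pitch) Rx(roll)).
In Python, from cell import robot gives the robot as it stands. The module is installed in compiled form; this text tells all that it offers.
- The arm moves only by the shell command python3 -m jog 'ROWS' [FORCE]. ROWS is JSON, a list that holds one entry, the list of rows, each a list of 5 numbers: the gripper's target within -1 to 1 (fully open at 1, half-way at 0, shut at -1), then the shift along the tool's x, y, z in m, then the turn about the tool's z in rad. A call has 1 to 5 rows; each row is the pose to reach, as a shift and turn from the pose commanded when the call began, along the tool's axes at that moment; what a row does not reach only later rows make up. A row lasts 1/12 s, in which the tool goes at most 41.7 mm and 7.16 degrees, less where a joint would pass 70% of its speed; a pose out of reach is approached as far as the arm can. A call with a gripper value outside its range is refused whole. The fingers move at their own pace and stop on an object; FORCE is the grip in N (left out, the last holds). Time passes only in rows, so rows that repeat a pose let the fingers close. It gives the time, the measured TCP pose, the force, the opening and the grip force at its end, in the units of the state.
- robot.observe(): the state, without advancing time (a new reading comes with each control period).
- robot.read_camera(name): name is "scene" or "top" or "wrist"; returns the picture (420x560x3 uint8, red, green, blue); there is no depth.
- robot.camera_model(name): a dict with "camera_matrix" (3x3 intrinsics, pixels), "position" and "attitude" of the camera in the world; the wrist camera has in their place "mount" (4x4, takes a point from camera to tool coordinates, whose origin is the TCP and whose axes are the flange's). Camera axes: x right, y down, z forward; pixel columns grow to the right and rows downward; lengths in m; the calibration is good to about 2 mm. A picture is of the moment at which its call begins: read the wrist's pose just before it. camera_model takes no time and is no camera call.
- robot.hand_in(): hands the job in; it is judged then, once.
The state is a dict: "time": time; "qpos": joint angles; "qvel": joint speeds; "joint_efforts": joint torques, N m; "tool_pos": TCP position; "tool_rot": TCP orientation; "contact_force": force on the tool from outside, world axes, zero at the start; "torque": the same for the moment, N m; "opening": finger opening in m; "grip_force": force on a finger pad.
Only numpy, scipy, OpenCV 4.12 (cv2) and the standard library are available. Lean on these libraries where they do the work, as an engineer would, in place of code of your own. Each camera call takes 0.05 s, during which the arm holds its last target. There are 200 camera calls.

### The job

The mould slide of the tart press has just been washed and put back: push it fully home by its black handle, then take the tall-knobbed retaining pin from the white rack and push it down through the slot in the press's strap and the hole of the slide's tongue beneath it until its collar sits flat on the strap, and let go. The tongue's hole lies somewhere along the slot, so feel for it gently rather than forcing the pin, leave the slide home, and leave the other pin, the jug, the tub and the tins alone.

Things in the scene. Friction and masses are not known exactly. Their poses are not given: they have to be found in the camera images.
- press: tart press bed, fixed: grey, 210 x 130 mm, a steel strap across its far end. Origin on the bench under the centre of the strap's slot; x along the slot, away from the handle, y across, z up. Strap 62 (x) x 126 mm, between 48 and 56 mm above the bench. Under it the slide's tongue (36 to 46 mm up), then the bed plate (22 to 34 mm up) with a wider slot, 46 x 17 mm, and free space below it.
- slot (a point): centre of the slot's mouth on the strap's top face, 56 mm above the bench, axes as the press. The slot is 42 mm along x and 14.5 mm along y, edges chamfered 1 mm. Anything over 30 N between the pin and the press (strap, tongue, slide, body) does damage.
- slide_plate (a point): point on the top of the slide's plate, on its centre line at the tongue's clamp, 46 mm above the bench, 46 mm from the slot's centre (x = -46 mm) when the slide is home. The flat steel tongue, 42 mm wide, runs on from here under the strap; it is solid under the whole slot but for one round hole, 14 mm across, edge broken 0.5 mm, at y = 0. With the slide home it is up to 12 mm either way along x from the slot's centre, unreported.
- slide (a joint): how far the mould slide is pulled out of the press, towards the handle side (along the press's -x), in m: 0 = fully home against its stop, at most 0.06. It stays where it is left; about 12 N moves it.
- handle (a point): centre of the top of the slide's black upright handle, a round post 22 mm across and 45 mm tall, top 91 mm above the bench (the slide's plate around it is at 46 mm). With the slide home it is at x = -136 mm, y = 0 in the press's frame. A round mould cup, 72 mm across and 20 mm high, stands on the slide, its centre 61 mm from the handle's towards the strap.
- pin: retaining pin, steel, 80 to 170 g, upright in one of the rack's holes, collar on the rack's top. Origin: centre of the collar's underside, z up. Below it a shank 12 mm across, 42 mm long, with a 1.2 mm chamfer (10 mm across at the tip); above it the collar, 24 mm across, 6 mm thick, then a round knob 18 mm across, 36 mm tall (6 to 42 mm up). Seated, its origin is 56 mm above the bench.
- low_pin: the other pin, in the other hole of the rack: same shank, but a low mushroom head 30 mm across and 12 mm tall; leave it alone. Origin at the centre of the underside of its head.
- rack: fixed white plastic rack block 60 x 130 x 50 mm (own x, y, z) with two 17 mm through holes at y = -32 and +32 mm; origin at the centre of its underside.
- jug: clear plastic jug, 100 mm across, 130 mm tall, with a handle; bystander. Origin at the centre of its underside.
- tub: white plastic tub with lid, 100 mm across, 100 mm tall; bystander. Origin at the centre of its underside.
- tins: stack of nested aluminium tart tins, 84 mm across, 44 mm tall; bystander. Origin at the centre of its underside.

How it is judged:
By the outcome, as a careful person would: the job done as asked, in the order asked, and still so for the second after the job is handed in, with the robot touching nothing.
It also fails if it takes over 72 s, if anything falls off the work surface, if the arm or the gripper's body presses on something with over 40 N, if the wrist force passes 120 N, or if a joint passes its speed limit or range.

## Working session

There is one attempt and no reset: what is moved stays moved. The work goes in short steps, Python scripts to look and compute and a shell command to move; the robot and the scene stay as the last step left them, time stands still between calls to the robot, and variables do not carry over. Pictures are saved under pics/ and viewed, at most 10 in all, crops included, and the job is handed in when it is done.

```bash
mkdir -p pics
python3 - <<'E'
from cell import robot
import cv2,numpy as np
print(robot.observe())
for n in("scene","top","wrist"):
    print(n,robot.camera_model(n))
    cv2.imwrite(f"pics/{n}0.png",robot.read_camera(n)[:,:,::-1])
E
```

```text
{'time': 0.0, 'qpos': array([-1.33500219e+00,  3.42665114e-01,  1.52501823e+00, -2.81566072e-06,
        1.27537735e+00, -1.45998263e-01]), 'qvel': array([ 0.00040984, -0.00019376,  0.0003352 ,  0.00025233, -0.00041424,
       -0.00016479]), 'joint_efforts': array([ 4.66926358e-04, -4.31242526e+01, -2.44216150e+01,  7.18640070e-02,
        5.60111320e-02, -1.38967848e-04]), 'tool_pos': array([ 0.19553542, -0.48680739,  0.23407442]), 'tool_rot': array([-3.14013984e+00, -2.10906962e-04,  3.81793069e-01]), 'contact_force': array([-1.12023747,  0.30126949,  0.55009422]), 'torque': array([-0.03416325,  0.01986343,  0.02610885]), 'grip_force': 0.0, 'opening': 0.09212644628285237}
scene {'camera_matrix': array([[507.90538047,   0.        , 284.79270089],
       [  0.        , 507.90538047, 209.20939184],
       [  0.        ,   0.        ,   1.        ]]), 'position': array([0.81145949, 0.54733393, 0.96969511]), 'attitude': array([-2.54901279,  0.00314267,  2.71061785])}
top {'camera_matrix': array([[519.98106551,   0.        , 283.65634803],
       [  0.        , 519.98106551, 206.37492247],
       [  0.        ,   0.        ,   1.        ]]), 'position': array([ 0.24494745, -0.0062057 ,  1.48362232]), 'attitude': array([-2.92888380e+00,  7.11505571e-04, -1.65580774e+00])}
wrist {'camera_matrix': array([[370.46273848,   0.        , 277.21894029],
       [  0.        , 370.46273848, 209.61731298],
       [  0.        ,   0.        ,   1.        ]]), 'mount': array([[-5.17760709e-04, -9.51635851e-01, -3.07227830e-01,
         8.52692842e-02],
       [ 9.99999816e-01, -5.89666937e-04,  1.41222829e-04,
        -1.10352469e-04],
       [-3.15554800e-04, -3.07227700e-01,  9.51635981e-01,
        -1.49160696e-01],
       [ 0.00000000e+00,  0.00000000e+00,  0.00000000e+00,
         1.00000000e+00]])}
```

View pics/scene0.png

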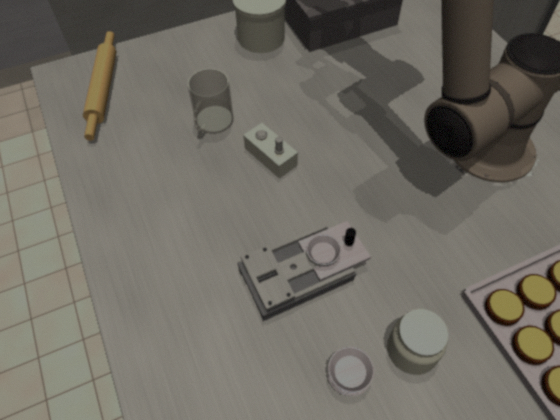

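View pics/top0.png

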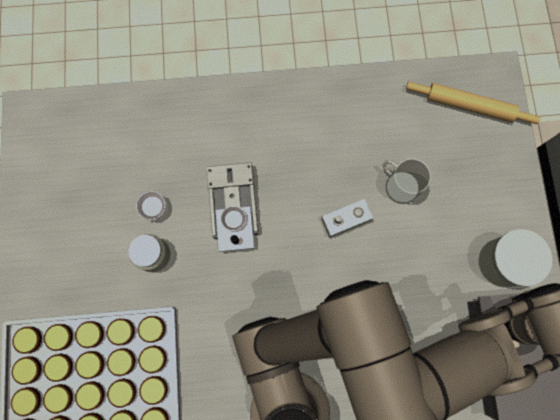

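The scene view shows the press with its slot at about (268,275) and its handle at (350,236). The rack's tall knob is at (279,146). In the top view the slot is at (230,175), the handle at (235,240) and the rack at (347,217). I'll enlarge these areas.

```bash
cat > h.py <<'E'
import numpy as np,cv2
from cell import robot
from scipy.spatial.transform import Rotation as R
def cam(n,st=None):
    m=robot.camera_model(n);K=m["camera_matrix"]
    if n!="wrist": return K,R.from_euler("xyz",m["attitude"]).as_matrix(),m["position"]
    T=R.from_euler("xyz",st["tool_rot"]).as_matrix();M=m["mount"]
    return K,T@M[:3,:3],T@M[:3,3]+st["tool_pos"]
def ray(c,px):
    K,A,p=c;return A@np.linalg.solve(K,[px[0],px[1],1.])
def onz(c,px,z):
    d=ray(c,px);return c[2]+d*(z-c[2][2])/d[2]
def two(c1,p1,c2,p2):
    d1,d2=ray(c1,p1),ray(c2,p2)
    s=np.linalg.lstsq(np.c_[d1,-d2],c2[2]-c1[2],rcond=None)[0]
    a,b=c1[2]+s[0]*d1,c2[2]+s[1]*d2;return (a+b)/2,np.linalg.norm(a-b)
def proj(c,P):
    q=c[0]@(c[1].T@(np.array(P)-c[2]));return q[:2]/q[2]
E
python3 - <<'E'
import cv2,numpy as np
s=cv2.imread("pics/scene0.png");t=cv2.imread("pics/top0.png")
def crop(im,x,y,w,h,k=4):
    c=cv2.resize(im[y:y+h,x:x+w],None,fx=k,fy=k,interpolation=cv2.INTER_CUBIC)
    for i in range(-x%10,w,10):cv2.line(c,(i*k,0),(i*k,6),(0,0,255),1);cv2.putText(c,str(x+i),(i*k,16),0,.35,(0,0,255))
    for i in range(-y%10,h,10):cv2.line(c,(0,i*k),(6,i*k),(0,0,255),1);cv2.putText(c,str(y+i),(8,i*k+4),0,.35,(0,0,255))
    return c
a=crop(s,232,215,145,105,5)
cv2.imwrite("pics/a.png",a)
b=np.hstack([crop(t,200,155,65,100,6),crop(t,315,155,65,100,6)])
cv2.imwrite("pics/b.png",b[:600])
E
```

```text
(no output)
```

View pics/a.png

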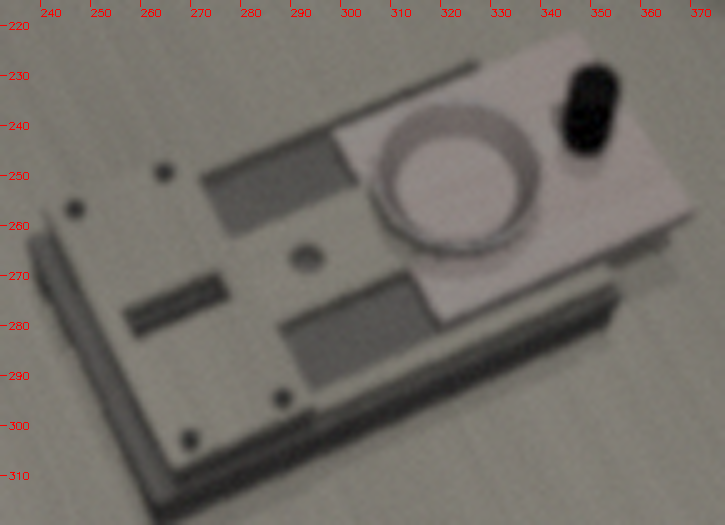

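View pics/b.png

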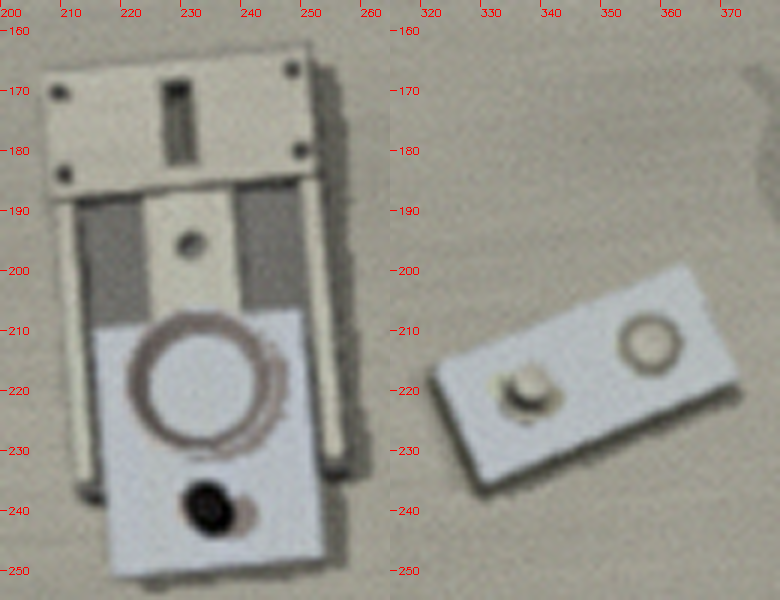

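Run:
```python
from h import *
s,t=cam("scene"),cam("top")
S=lambda a,b:(232+(a-2)/5,215+(b-2)/5); T=lambda a,b:(200+(a-2.5)/6,155+(b-2.5)/6);T2=lambda a,b:(315+(a-390-2.5)/6,155+(b-2.5)/6)
np.set_printoptions(precision=4,suppress=True)
sc=np.mean([S(122,315),S(218,272),S(231,298),S(137,340)],0);tc=np.mean([T(161,82),T(190,80),T(198,164),T(168,166)],0)
print("slot",two(s,sc,t,tc),onz(s,sc,.056),onz(t,tc,.056))
bs=[S(75,208),S(164,172),S(282,398),S(190,440)];bt=[T(60,92),T(64,174),T(293,69),T(301,150)]
for z,c,b in((.056,s,bs),(.056,t,bt)):
  P=[onz(c,p,z) for p in b];print("bolts",np.array(P),np.mean(P,0))
print("spot",onz(s,S(306,258),.046),onz(t,T(191,244),.046))
print("cup",onz(t,T(201,382),.066),onz(s,S(458,180),.066))
print("handle",two(s,S(597,80),t,T(206,507)),onz(s,S(597,80),.091),onz(t,T(204,505),.091))
print("plate corners",onz(t,T(112,578),.046),onz(t,T(323,556),.046))
print("tall",onz(t,T2(532,383),.092), "scene",onz(s,(279,141),.092)); print("low",onz(t,T2(650,345),.062),onz(s,(262,134),.062))
print("rack",[onz(t,T2(*p),.05) for p in((434,370),(688,264),(738,383),(485,487))])
```

```text
slot (array([0.6563, 0.1155, 0.0526]), np.float64(0.0020210375400853096)) [0.6561 0.1178 0.056 ] [0.6562 0.1146 0.056 ]
bolts [[0.6762 0.0596 0.056 ]
 [0.6365 0.0594 0.056 ]
 [0.6348 0.1713 0.056 ]
 [0.6745 0.1723 0.056 ]] [0.6555 0.1156 0.056 ]
bolts [[0.6762 0.1701 0.056 ]
 [0.6358 0.1704 0.056 ]
 [0.6781 0.0589 0.056 ]
 [0.638  0.058  0.056 ]] [0.6571 0.1144 0.056 ]
spot [0.598  0.1152 0.046 ] [0.5993 0.1136 0.046 ]
cup [0.5284 0.1115 0.066 ] [0.5314 0.1183 0.066 ]
handle (array([0.4662, 0.1113, 0.0889]), np.float64(0.0004947133534037566)) [0.4668 0.1125 0.091 ] [0.467  0.1117 0.091 ]
plate corners [0.4438 0.1602 0.046 ] [0.4457 0.0621 0.046 ]
tall [ 0.4984 -0.1761  0.092 ] scene [ 0.5005 -0.1674  0.092 ]
low [ 0.5171 -0.2363  0.062 ] [ 0.5176 -0.2292  0.062 ]
rack [array([ 0.5161, -0.1362,  0.05  ]), array([ 0.5566, -0.2606,  0.05  ]), array([ 0.4979, -0.2772,  0.05  ]), array([ 0.459 , -0.1542,  0.05  ])]
```

The dark spot at x ≈ -58 mm has to be the tongue's own hole, since the slide is about 54 mm out. With the slide home the hole would therefore be near x ≈ -4 mm. I'll go to the handle first.

```bash
python3 -m jog '[[[1,0.04,-0.015,0,0.12],[1,0.08,-0.03,0,0.24],[1,0.12,-0.05,0,0.366],[0,0.15,-0.07,0,0.366],[-1,0.18,-0.08,0,0.366]]]' 20
cat >> h.py <<'E'
def to(x,y,z,yaw):
    st=robot.observe();T=R.from_euler("xyz",st["tool_rot"]);d=T.inv().apply(np.array([x,y,z])-st["tool_pos"])
    print("t",round(st["time"],2),"pos",st["tool_pos"].round(4),"yaw",round(st["tool_rot"][2],4),"shift",d.round(4),"turn",round(st["tool_rot"][2]-yaw,3),"F",st["contact_force"].round(1),"op",round(st["opening"],4))
E
python3 -c "
from h import *
to(.425,.111,.2,.016)"
```

```text
time: 0.57
tool_pos: [0.3331, -0.3438, 0.2345]
tool_rot: [-3.141, 0.001, 0.013]
contact_force: [0.7, -0.9, 0.3]
opening: 0.0824
grip_force: 0.0
t 0.57 pos [ 0.3331 -0.3438  0.2345] yaw 0.0133 shift [ 0.0979 -0.4535  0.0348] turn -0.003 F [ 0.7 -0.9  0.3] op 0.0824
```

```bash
python3 -m jog '[[[-1,0.03,-0.04,0,0],[-1,0.06,-0.08,0,0],[-1,0.09,-0.12,0,0],[-1,0.1,-0.16,0,0],[-1,0.1,-0.2,0,0]]]' >/dev/null;  python3 -m jog '[[[-1,0,-0.041,0,0],[-1,0,-0.082,0,0],[-1,0,-0.123,0,0],[-1,0,-0.164,0,0],[-1,0,-0.205,0,0]]]' >/dev/null; python3 -m jog '[[[-1,0,-0.02,0,0],[-1,0,-0.04,0,0],[-1,0,-0.049,0,0],[-1,0,-0.049,0,0]]]' >/dev/null
python3 - <<'E'
from h import *
to(.425,.111,.07,.016)
st=robot.observe();cv2.imwrite("pics/w1.png",robot.read_camera("wrist")[:,:,::-1])
c=cam("wrist",st)
for P in([.467,.112,.091],[.6565,.115,.056],[.5985,.1145,.046]):print(proj(c,P))
E
```

```text
t 1.73 pos [0.4228 0.0906 0.2345] yaw 0.0184 shift [ 0.0027 -0.0204  0.1645] turn 0.002 F [-0.4  0.1  0.1] op 0.0009
[251.77225618 144.19567396]
[ 249.91009837 -128.09366422]
[251.7697001  -30.79593885]
```

View pics/w1.png

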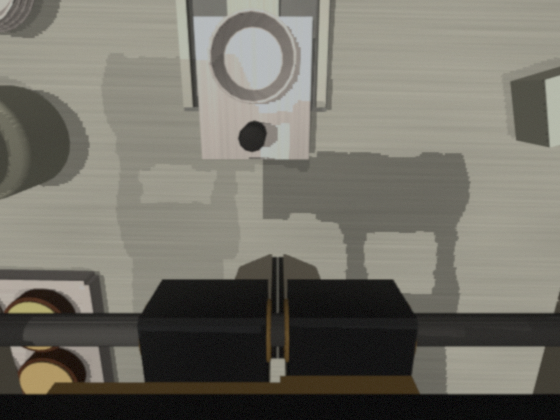

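The handle is at (253,136), within a few mm of the prediction, and the space behind it is clear. I'll descend behind it and push.

```bash
python3 -m jog '[[[-1,0.002,-0.02,0.04,0],[-1,0.002,-0.021,0.08,0],[-1,0.002,-0.021,0.12,0],[-1,0.002,-0.021,0.15,0],[-1,0.002,-0.021,0.165,0]]]' >/dev/null;  python3 -m jog '[[[-1,0.01,0,0,0],[-1,0.016,0,0,0],[-1,0.022,0,0,0],[-1,0.026,0,0,0],[-1,0.03,0,0,0]]]'; python3 -m jog '[[[-1,0.006,0,0,0],[-1,0.012,0,0,0],[-1,0.018,0,0,0],[-1,0.024,0,0,0],[-1,0.03,0,0,0]]]'
```

```text
time: 2.62
tool_pos: [0.4516, 0.1097, 0.0696]
tool_rot: [3.141, 0.008, 0.015]
contact_force: [-12.6, -3.8, 6.8]
opening: 0.0005
grip_force: 6.2
time: 3.03
tool_pos: [0.4812, 0.1102, 0.0697]
tool_rot: [3.14, 0.008, 0.016]
contact_force: [-12.7, -1.6, 5.6]
opening: 0.0001
grip_force: 6.2
```

```bash
python3 -m jog '[[[-1,0.004,0,0,0],[-1,0.008,0,0,0],[-1,0.011,0,0,0],[-1,0.013,0,0,0],[-1,0.014,0,0,0]]]'; python3 -m jog '[[[-1,0.001,0,0,0],[-1,0.002,0,0,0],[-1,0.002,0,0,0]]]'
```

```text
time: 3.45
tool_pos: [0.4954, 0.1104, 0.0697]
tool_rot: [3.14, 0.008, 0.016]
contact_force: [-12.2, -3.1, 5.1]
opening: 0.0003
grip_force: 6.0
time: 3.7
tool_pos: [0.4974, 0.1105, 0.0697]
tool_rot: [3.14, 0.008, 0.016]
contact_force: [-11.4, -3.0, 3.9]
opening: 0.0004
grip_force: 5.6
```

```bash
python3 -m jog '[[[-1,0.001,0,0,0],[-1,0.002,0,0,0],[-1,0.002,0,0,0]]]'
```

```text
time: 3.95
tool_pos: [0.4993, 0.1105, 0.0697]
tool_rot: [3.14, 0.008, 0.016]
contact_force: [-11.6, -1.8, 4.8]
opening: 0.0003
grip_force: 5.6
```

```bash
for i in 1; do python3 -m jog '[[[-1,0.0005,0,0,0],[-1,0.001,0,0,0],[-1,0.001,0,0,0]]]'; done;  python3 -m jog '[[[-1,0.0005,0,0,0],[-1,0.001,0,0,0],[-1,0.001,0,0,0]]]'
```

```text
time: 4.2
tool_pos: [0.5002, 0.1105, 0.0697]
tool_rot: [3.14, 0.008, 0.016]
contact_force: [-11.8, -3.2, 3.9]
opening: 0.0004
grip_force: 5.9
time: 4.45
tool_pos: [0.5002, 0.1105, 0.0696]
tool_rot: [3.14, 0.01, 0.016]
contact_force: [-14.8, -3.2, 8.7]
opening: 0.0005
grip_force: 7.5
```

```bash
python3 -m jog '[[[-1,0.0005,0,0,0],[-1,0.001,0,0,0],[-1,0.001,0,0,0]]]'
```

```text
time: 4.7
tool_pos: [0.5003, 0.1105, 0.0696]
tool_rot: [3.14, 0.012, 0.016]
contact_force: [-18.1, -4.4, 11.5]
opening: 0.0003
grip_force: 9.1
```

The slide has stopped firmly against its stop. I'll back off, rise and view the slot from above.

```bash
python3 -m jog '[[[-1,-0.01,0,0,0],[-1,-0.02,0,0,0],[-1,-0.02,0,-0.04,0],[-1,-0.02,0,-0.08,0],[-1,-0.02,0,-0.12,0]]]' >/dev/null; python3 -m jog '[[[-1,0.02,0,-0.03,0],[0,0.06,0,-0.05,0],[0,0.09,0,-0.05,0],[0,0.09,0,-0.05,0],[0,0.09,0,-0.05,0]]]'
python3 - <<'E'
from h import *
st=robot.observe();im=robot.read_camera("wrist")[:,:,::-1];c=cam("wrist",st)
print(st["tool_pos"],st["tool_rot"])
p=[proj(c,P) for P in([.6566,.115,.056],[.521,.113,.091],[.6526,.115,.046])];print(p)
x,y=p[0].astype(int);np.save("pics/c.npy",np.array([x-60,y-40]));cv2.imwrite("pics/w2full.png",im)
cv2.imwrite("pics/w2.png",cv2.resize(im[max(0,y-60):y+40,x-80:x+80],None,fx=5,fy=5,interpolation=cv2.INTER_CUBIC));print("off",x-80,max(0,y-60))
E
```

```text
time: 5.53
tool_pos: [0.5769, 0.1119, 0.2399]
tool_rot: [3.141, -0.001, 0.015]
contact_force: [0.3, 0.6, -0.2]
opening: 0.0223
grip_force: 0.0
[0.57691541 0.11187128 0.23994708] [ 3.14140192e+00 -1.08346189e-03  1.47513219e-02]
[array([275.56739175,  96.90547437]), array([275.71878969, 258.13155973]), array([275.54844088, 101.4202024 ])]
off 195 36
```

View pics/w2.png

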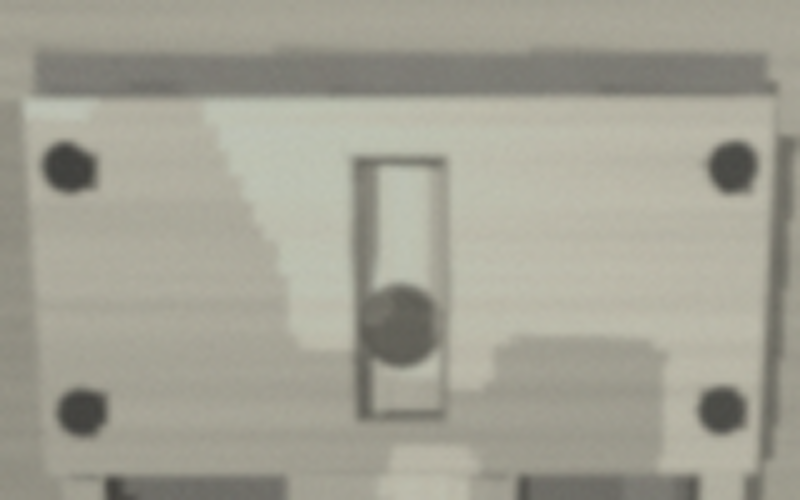

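The hole is visible through the slot. In the crop the hole's centre is (399,326) and the slot's is about (401,287). I'll work out both positions.

Run:
```python
from h import *
np.set_printoptions(precision=4,suppress=True)
st=dict(tool_pos=np.array([0.57691541,0.11187128,0.23994708]),tool_rot=np.array([3.14140192,-1.08346189e-03,1.47513219e-02]))
c=cam("wrist",st);W=lambda a,b:(195+(a-2)/5,36+(b-2)/5)
b=[onz(c,W(*p),.056) for p in((69,166),(733,166),(722,411),(82,411))];print("bolts",np.array(b),np.mean(b,0))
q=[onz(c,W(*p),.056) for p in((352,157),(447,157),(446,417),(358,417))];print("slot",np.array(q),np.mean(q,0))
print("hole",onz(c,W(399,326),.046),onz(c,W(399,284),.046),onz(c,W(399,368),.046),onz(c,W(360,326),.046),onz(c,W(438,326),.046))
to(.499,-.172,.2,-.31)
```

```text
bolts [[0.6784 0.1718 0.056 ]
 [0.68   0.06   0.056 ]
 [0.6399 0.0593 0.056 ]
 [0.6383 0.1713 0.056 ]] [0.6592 0.1156 0.056 ]
slot [[0.6805 0.1242 0.056 ]
 [0.6808 0.1082 0.056 ]
 [0.6382 0.1076 0.056 ]
 [0.638  0.123  0.056 ]] [0.6594 0.1157 0.056 ]
hole [0.6531 0.116  0.046 ] [0.6602 0.1161 0.046 ] [0.6459 0.1159 0.046 ] [0.653 0.123 0.046] [0.6532 0.1091 0.046 ]
t 5.58 pos [0.5757 0.1121 0.2396] yaw 0.0151 shift [-0.081   0.2829  0.0397] turn 0.325 F [-0.6  0.4 -0.2] op 0.0264
```

```bash
python3 -m jog '[[[0,-0.01,0.03,0,-0.12],[0,-0.02,0.06,0,-0.24],[0,-0.03,0.09,0,-0.36],[0,-0.04,0.12,0,-0.48],[0,-0.05,0.15,0,-0.6]]]' >/dev/null; python3 -c "
from h import *
to(.498,-.176,.2,1.887)"
```

```text
t 6.0 pos [ 0.5262 -0.0391  0.24  ] yaw 0.6222 shift [-0.1027  0.0948  0.04  ] turn -1.265 F [ 1.3 -0.  -0.4] op 0.0459
```

```bash
python3 -m jog '[[[0,-0.02,0.02,0,-0.12],[0,-0.04,0.04,0,-0.24],[0,-0.06,0.06,0,-0.36],[0,-0.08,0.08,0,-0.48],[0,-0.1,0.095,0,-0.6]]]' >/dev/null;python3 -m jog '[[[0,0,0,0,-0.12],[0,0,0,0,-0.24],[0,0,0,0,-0.36],[0,0,0,0,-0.48],[0,0,0,0,-0.6]]]' >/dev/null; python3 -m jog '[[[0,0,0,0,-0.06],[0,0,0,0,-0.06],[0,0,0,0,-0.06]]]' >/dev/null
python3 - <<'E'
from h import *
to(.498,-.176,.2,1.887)
st=robot.observe();im=robot.read_camera("wrist")[:,:,::-1];c=cam("wrist",st)
print([proj(c,P) for P in([.498,-.176,.092],[.517,-.237,.062])],repr(st["tool_pos"]),repr(st["tool_rot"]))
cv2.imwrite("pics/w3.png",im)
E
```

```text
t 7.08 pos [ 0.5005 -0.1731  0.24  ] yaw 1.8737 shift [-0.002  -0.0033  0.04  ] turn -0.013 F [ 0.6  0.1 -0.2] op 0.046
[array([271.44018348, 198.12934272]), array([272.21981699, 253.18089239])] array([ 0.50054314, -0.17307387,  0.24001245]) array([-3.14150592e+00,  5.59923575e-05,  1.87367091e+00])
```

View pics/w3.png

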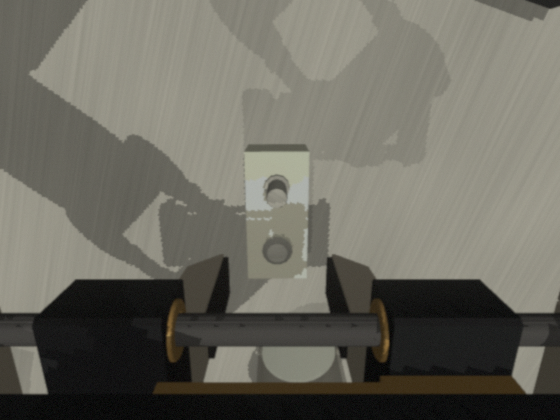

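The tall knob's top is at about (277,196) and the low head at (277,251), and the fingers straddle the rack's narrow side. I'll compute the knob's position.

Run:
```python
from h import *
st=dict(tool_pos=np.array([ 0.50054314, -0.17307387,  0.24001245]),tool_rot=np.array([-3.14150592,5.59923575e-05,1.87367091]))
c=cam("wrist",st)
im=cv2.imread("pics/w3.png")
cv2.imwrite("pics/w3c.png",cv2.resize(im[140:285,235:320],None,fx=4,fy=4,interpolation=cv2.INTER_CUBIC))
for p,z in(((277,196),.092),((276,186),.056),((277,251),.062),((246,150),.05),((310,150),.05),((308,277),.05),((247,277),.05)):
  P=onz(c,p,z); print(p,P.round(4), R.from_euler("xyz",st["tool_rot"]).inv().apply(P-st["tool_pos"]).round(4))
```

```text
(277, 196) [ 0.5019 -0.1729  0.092 ] [-0.0002  0.0014  0.148 ]
(276, 186) [ 0.5011 -0.1737  0.056 ] [-0.0007  0.0004  0.184 ]
(277, 251) [ 0.5207 -0.2334  0.062 ] [-0.0636  0.0013  0.178 ]
(246, 150) [ 0.4653 -0.1509  0.05  ] [ 0.0317 -0.027   0.19  ]
(310, 150) [ 0.5212 -0.1335  0.05  ] [0.0316 0.0315 0.19  ]
(308, 277) [ 0.5612 -0.2568  0.05  ] [-0.098   0.0329  0.19  ]
(247, 277) [ 0.5017 -0.2754  0.05  ] [-0.098  -0.0294  0.19  ]
```

View pics/w3c.png

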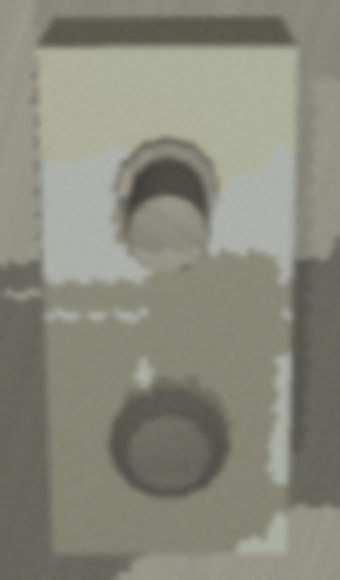

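```bash
python3 -m jog '[[[0,-0.001,0.001,0.04,-0.013],[0,-0.001,0.001,0.08,-0.013],[0,-0.001,0.001,0.12,-0.013],[0,-0.001,0.001,0.155,-0.013],[0,-0.001,0.001,0.172,-0.013]]]' 25; python3 -m jog '[[[0,0,0,0,0],[-0.4,0,0,0,0],[-1,0,0,0,0],[-1,0,0,0,0],[-1,0,0,0,0]]]'; python3 -m jog '[[[-1,0,0,0,0],[-1,0,0,0,0],[-1,0,0,0,0]]]'
```

```text
time: 7.55
tool_pos: [0.5, -0.1728, 0.0637]
tool_rot: [-3.137, -0.004, 1.887]
contact_force: [-1.3, -0.2, 1.3]
opening: 0.0462
grip_force: 0.0
time: 7.97
tool_pos: [0.5035, -0.1745, 0.0694]
tool_rot: [3.139, 0.002, 1.889]
contact_force: [-2.3, -1.4, 1.1]
opening: 0.0238
grip_force: 1.0
time: 8.22
tool_pos: [0.5031, -0.1744, 0.069]
tool_rot: [3.14, 0.002, 1.889]
contact_force: [-1.8, 0.7, 6.8]
opening: 0.0174
grip_force: 25.0
```

```bash
python3 -m jog '[[[-1,0,0,-0.01,0],[-1,0,0,-0.03,0],[-1,0,0,-0.06,0],[-1,0,0,-0.09,0],[-1,0,0,-0.12,0]]]' 35; python3 -m jog '[[[-1,0,0,0,0],[-1,0,0,0,0]]]';python3 - <<'E'
from h import *
to(.6505,.115,.19,1.587)
st=robot.observe();im=robot.read_camera("wrist")[:,:,::-1];cv2.imwrite("pics/w4.png",im[120:420])
E
```

```text
time: 8.63
tool_pos: [0.5022, -0.1738, 0.1895]
tool_rot: [-3.141, -0.0, 1.889]
contact_force: [0.1, -1.0, -1.9]
opening: 0.0172
grip_force: 35.0
time: 8.8
tool_pos: [0.5033, -0.1744, 0.1898]
tool_rot: [3.139, 0.003, 1.889]
contact_force: [-0.8, 0.2, -1.3]
opening: 0.0168
grip_force: 35.0
t 8.8 pos [ 0.5033 -0.1744  0.1898] yaw 1.8888 shift [ 2.288e-01  2.303e-01 -2.000e-04] turn 0.302 F [-0.8  0.2 -1.3] op 0.0168
```

View pics/w4.png

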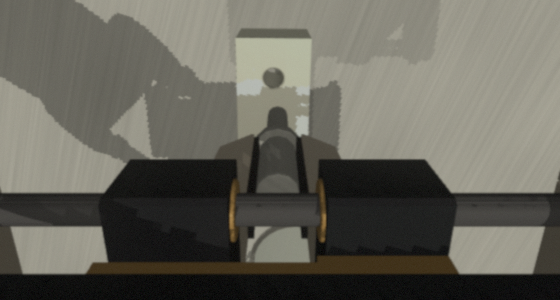

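Run:
```python
from h import *
st=robot.observe();c=cam("wrist",st);T=R.from_euler("xyz",st["tool_rot"])
im=cv2.imread("pics/w4.png");cv2.imwrite("pics/w4c.png",cv2.resize(im[60:200,220:340],None,fx=4,fy=4,interpolation=cv2.INTER_CUBIC))
for z in(.061,):print(proj(c,st["tool_pos"]+T.apply([0,0,z])))
for p in((277,228),(277,232)):
  print(T.inv().apply(onz(c,p,st["tool_pos"][2]-.061)-st["tool_pos"]).round(4))
```

```text
[274.5794599  234.49586951]
[0.0042 0.0015 0.061 ]
[0.0016 0.0015 0.061 ]
```

View pics/w4c.png

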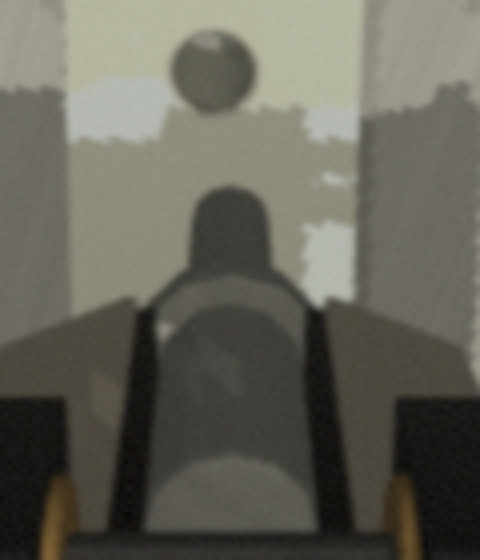

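The pin is held straight and the tip is on the tool's axis to within about 1.5 mm. I'll carry it over the hole.

```bash
python3 -m jog '[[[-1,0.02,0.02,0,0.06],[-1,0.048,0.048,0,0.12],[-1,0.076,0.076,0,0.18],[-1,0.104,0.104,0,0.24],[-1,0.13,0.13,0,0.302]]]'>/dev/null; python3 -c "
from h import *
to(.651,.116,.13,1.587)"
```

```text
t 9.27 pos [ 0.585  -0.0078  0.1858] yaw 1.5836 shift [0.1229 0.0677 0.0556] turn -0.003 F [ 0.7 -1.6 -1.2] op 0.0173
```

```bash
python3 -m jog '[[[-1,0.035,0.02,0,0],[-1,0.07,0.04,0,0],[-1,0.1,0.055,0.02,0],[-1,0.115,0.063,0.035,0],[-1,0.122,0.067,0.05,0]]]'>/dev/null; python3 -m jog '[[[-1,0,0,0,0],[-1,0,0,0,0],[-1,0,0,0,0]]]'>/dev/null
python3 - <<'E'
from h import *
to(.651,.116,.125,1.587)
L=[]
for i in range(4):
    st=robot.observe();im=robot.read_camera("wrist");L.append(st["tool_pos"])
c=cam("wrist",st)
print(np.array(L).round(4)); cv2.imwrite("pics/w5.png",im[:,:,::-1])
for P in([.6592,.1156,.056],[.638,.1083,.056],[.68,.1083,.056],[.68,.123,.056],[.638,.123,.056],[.651,.116,.065]): print(proj(c,P).round(1))
g=cv2.cvtColor(im,cv2.COLOR_RGB2GRAY)
print(g[150:290:4,215:335:4])
E
```

```text
t 9.93 pos [0.6502 0.1116 0.1379] yaw 1.5855 shift [0.0044 0.0008 0.0129] turn -0.002 F [-0.   0.5 -0.9] op 0.0173
[[0.6502 0.1116 0.1379]
 [0.6506 0.1115 0.1386]
 [0.6508 0.1116 0.139 ]
 [0.6508 0.1117 0.1391]]
[287.5 217.5]
[255.5 227.4]
[318.3 228.2]
[319.3 207.3]
[255.5 206.4]
[275.1 221.3]
[[163 163 140 ... 154 158 156]
 [167 166 147 ... 155 159 157]
 [163 163 150 ... 154 159 158]
 ...
 [ 66  70  70 ...  67  67  68]
 [ 23  22  22 ...  21  24  23]
 [ 18  24  24 ...  22  23  21]]
```

Run:
```python
import cv2,numpy as np
np.set_printoptions(linewidth=250,threshold=10000)
g=cv2.cvtColor(cv2.imread("pics/w5.png"),cv2.COLOR_BGR2GRAY)
print(np.arange(244,334,3));
for r in range(190,250,2):print(r,g[r,244:334:3])
```

```text
[244 247 250 253 256 259 262 265 268 271 274 277 280 283 286 289 292 295 298 301 304 307 310 313 316 319 322 325 328 331]
190 [148 148 142 147 148 143 141 142 143 144 146 146 149 144 146 150 148 149 148 146 145 148 147 150 150 148 152 157 156 153]
192 [146 147 144 148 147 145 140 143 144 143 143 148 149 144 147 150 147 148 148 148 147 148 146 149 151 147 152 155 154 151]
194 [146 148 143 147 147 144 139 143 145 143 143 144 148 144 148 150 147 149 147 147 145 145 145 150 148 146 151 157 155 152]
196 [147 147 143 146 146 143 139 141 143 143 145 145 149 144 146 148 147 148 147 146 144 147 148 147 148 148 151 155 155 152]
198 [145 149 144 146 146 141 138 140 143 142 142 145 147 142 147 148 148 147 147 144 145 146 147 148 147 147 150 156 153 151]
200 [149 147 144 146 148 143 138 140 145 144 143 144 148 144 146 148 147 147 147 146 144 146 146 148 148 146 150 156 156 151]
202 [147 149 142 146 146 143 137 141 143 141 143 145 147 143 144 148 147 147 147 145 143 145 145 149 146 146 151 156 154 151]
204 [148 146 143 144 143 140 135 138 139 137 138 139 142 137 138 142 141 141 142 140 138 133 133
[... 2101 characters left out ...]
3  71  65 115 116 114 114 112 113 114 115 113 112 113 116 116 111 113]
240 [115 115 112 112 116 111 108 111  64  59  62  62  67  65  65 115 115 114 113 111 111 113 113 113 114 113 113 115 112 111]
242 [115 113 114 113 114 113 107 111  64  59  58  62  64  62  65 112 115 116 115 111 111 114 115 113 113 112 115 120 149 150]
244 [116 114 112 113 113 116 110 110  62  60  63  68  62  61  64 110 112 114 113 110 113 112 113 114 112 111 116 117 127 130]
246 [115 111 110 113 115 115 110 104  61  70  73  74  70  71  63 104 114 112 112 110 110 113 114 113 113 110 113 114 111 112]
248 [113 113 112 113 115 113 106  72  60  67  73  88  79  67  66  72 109 111 112 110 111 110 112 112 111 111 114 116 111 111]
```

Run:
```python
from h import *
st=robot.observe();c=cam("wrist",st);T=R.from_euler("xyz",st["tool_rot"])
f=lambda p,z:print(p,T.inv().apply(onz(c,p,z)-st["tool_pos"]).round(4))
print(st["tool_pos"])
f((287.7,216.3),.056);f((287.7,205),.056);f((287.7,227.5),.056);f((278,217),.046);f((277.2,232),st["tool_pos"][2]-.061);f((277.2,223.5),st["tool_pos"][2]-.061)
print(proj(c,st["tool_pos"]+T.apply([0,0,.061])))
g=cv2.cvtColor(cv2.imread("pics/w5.png"),cv2.COLOR_BGR2GRAY)
for r in(212,215,218,232,238,242):print(r,g[r,262:296].tolist())
for k in(262,305):print(k,g[200:236,k].tolist())
```

```text
[0.6507549  0.11193706 0.13902377]
(287.7, 216.3) [0.0046 0.0084 0.083 ]
(287.7, 205) [0.0125 0.0084 0.083 ]
(287.7, 227.5) [-0.0033  0.0085  0.083 ]
(278, 217) [0.0007 0.002  0.093 ]
(277.2, 232) [0.0021 0.0015 0.061 ]
(277.2, 223.5) [0.0076 0.0015 0.061 ]
[274.78138114 235.22860591]
212 [148, 149, 149, 149, 148, 141, 119, 92, 89, 101, 104, 104, 103, 103, 102, 105, 105, 108, 108, 103, 99, 89, 89, 86, 86, 82, 90, 118, 143, 149, 147, 150, 148, 147]
215 [148, 148, 148, 149, 147, 145, 130, 105, 80, 74, 68, 64, 55, 51, 56, 58, 56, 55, 57, 55, 56, 63, 67, 68, 66, 78, 103, 134, 145, 148, 147, 149, 150, 149]
218 [146, 146, 145, 144, 144, 144, 143, 137, 126, 104, 87, 80, 75, 77, 75, 74, 75, 77, 75, 76, 74, 73, 76, 87, 108, 126, 139, 142, 144, 143, 144, 146, 153, 161]
232 [89, 90, 90, 90, 92, 88, 81, 70, 65, 70, 70, 68, 71, 70, 69, 73, 74, 73, 71, 71, 71, 73, 68, 71, 78, 91, 96, 101, 106, 107, 113, 115, 118, 113]
238 [109, 110, 111, 111, 105, 89, 66, 58, 62, 67, 70, 70, 68, 60, 59, 61, 67, 73, 73, 73, 73, 71, 68, 62, 65, 88, 109, 115, 115, 113, 116, 116, 117, 114]
242 [107, 110, 109, 111, 102, 81, 64, 56, 58, 59, 61, 58, 58, 58, 60, 62, 62, 61, 64, 61, 63, 62, 60, 59, 65, 81, 101, 112, 115, 113, 115, 114, 115, 116]
262 [138, 138, 137, 138, 135, 127, 124, 139, 144, 143, 145, 146, 148, 148, 147, 148, 147, 145, 146, 143, 145, 137, 110, 88, 76, 81, 97, 121, 130, 126, 105, 92, 89, 95, 106, 110]
305 [145, 144, 145, 143, 138, 127, 136, 145, 146, 145, 147, 148, 149, 148, 147, 151, 160, 167, 162, 143, 113, 97, 90, 75, 68, 68, 80, 94, 104, 110, 115, 113, 115, 113, 113, 112]
```

```bash
python3 -m jog '[[[-1,0.002,0.0005,0.006,0],[-1,0.004,0.0005,0.012,0],[-1,0.0042,0.0005,0.016,0],[-1,0.0042,0.0005,0.018,0],[-1,0.0042,0.0005,0.018,0]]]'; python3 -m jog '[[[-1,0,0,0.001,0],[-1,0,0,0.002,0],[-1,0,0,0.003,0],[-1,0,0,0.004,0],[-1,0,0,0.004,0]]]'; python3 -m jog '[[[-1,0,0,0.001,0],[-1,0,0,0.002,0],[-1,0,0,0.003,0],[-1,0,0,0.003,0]]]'
```

```text
time: 10.55
tool_pos: [0.6503, 0.1174, 0.1186]
tool_rot: [-3.14, 0.0, 1.587]
contact_force: [0.8, -0.0, -2.4]
opening: 0.0174
grip_force: 35.0
time: 10.97
tool_pos: [0.6508, 0.1173, 0.1156]
tool_rot: [-3.142, 0.0, 1.587]
contact_force: [-0.5, -0.4, -1.3]
opening: 0.0173
grip_force: 35.0
time: 11.3
tool_pos: [0.6508, 0.1173, 0.1124]
tool_rot: [-3.141, 0.0, 1.587]
contact_force: [0.1, -1.1, -2.0]
opening: 0.0173
grip_force: 35.0
```

The tip has entered the slot without contact. I'll continue gently toward the tongue.

```bash
python3 -m jog '[[[-1,0,0,0.001,0],[-1,0,0,0.002,0],[-1,0,0,0.003,0],[-1,0,0,0.004,0],[-1,0,0,0.004,0]]]'; python3 -m jog '[[[-1,0,0,0.0005,0],[-1,0,0,0.001,0],[-1,0,0,0.0015,0],[-1,0,0,0.0015,0]]]'
```

```text
time: 11.72
tool_pos: [0.6508, 0.1173, 0.1084]
tool_rot: [-3.141, 0.0, 1.587]
contact_force: [0.5, -0.4, -1.9]
opening: 0.0171
grip_force: 35.0
time: 12.05
tool_pos: [0.6509, 0.1173, 0.1071]
tool_rot: [-3.142, 0.0, 1.587]
contact_force: [-0.3, -0.4, -1.3]
opening: 0.0172
grip_force: 35.0
```

```bash
python3 -m jog '[[[-1,0,0,0.0005,0],[-1,0,0,0.001,0],[-1,0,0,0.001,0]]]'
```

```text
time: 12.3
tool_pos: [0.651, 0.1173, 0.1062]
tool_rot: [3.141, 0.0, 1.587]
contact_force: [-0.4, -1.9, -0.1]
opening: 0.0174
grip_force: 35.0
```

```bash
python3 -m jog '[[[-1,0,0,0.0005,0],[-1,0,0,0.001,0],[-1,0,0,0.001,0]]]';  python3 -m jog '[[[-1,0,0,0.0005,0],[-1,0,0,0.001,0],[-1,0,0,0.001,0]]]'
```

```text
time: 12.55
tool_pos: [0.651, 0.1172, 0.1051]
tool_rot: [3.141, 0.0, 1.587]
contact_force: [0.5, -0.3, -0.0]
opening: 0.0172
grip_force: 35.0
time: 12.8
tool_pos: [0.651, 0.1172, 0.1042]
tool_rot: [3.141, 0.0, 1.587]
contact_force: [0.4, -1.2, -1.0]
opening: 0.0176
grip_force: 35.0
```

```bash
python3 -m jog '[[[-1,0,0,0.001,0],[-1,0,0,0.002,0],[-1,0,0,0.002,0]]]';  python3 -m jog '[[[-1,0,0,0.001,0],[-1,0,0,0.002,0],[-1,0,0,0.002,0]]]'
```

```text
time: 13.05
tool_pos: [0.6509, 0.1173, 0.102]
tool_rot: [3.141, 0.0, 1.587]
contact_force: [0.8, -2.3, -1.0]
opening: 0.017
grip_force: 35.0
time: 13.3
tool_pos: [0.6509, 0.1172, 0.1]
tool_rot: [3.142, 0.0, 1.587]
contact_force: [1.0, -1.3, -1.7]
opening: 0.0172
grip_force: 35.0
```

```bash
python3 -m jog '[[[-1,0,0,0.001,0],[-1,0,0,0.002,0],[-1,0,0,0.003,0],[-1,0,0,0.004,0],[-1,0,0,0.004,0]]]'
```

```text
time: 13.72
tool_pos: [0.6509, 0.1172, 0.096]
tool_rot: [-3.142, 0.0, 1.587]
contact_force: [1.6, -1.6, -0.7]
opening: 0.0173
grip_force: 35.0
```

```bash
python3 -m jog '[[[-1,0,0,0.002,0],[-1,0,0,0.004,0],[-1,0,0,0.006,0],[-1,0,0,0.007,0],[-1,0,0,0.007,0]]]'
```

```text
time: 14.13
tool_pos: [0.6508, 0.1172, 0.0888]
tool_rot: [-3.141, 0.0, 1.587]
contact_force: [2.0, -3.0, -1.4]
opening: 0.0168
grip_force: 35.0
```

```bash
python3 -m jog '[[[-1,0,0,0.002,0],[-1,0,0,0.004,0],[-1,0,0,0.006,0],[-1,0,0,0.008,0],[-1,0,0,0.008,0]]]'
```

```text
time: 14.55
tool_pos: [0.6508, 0.1172, 0.0807]
tool_rot: [-3.141, 0.0, 1.587]
contact_force: [2.5, -2.1, -2.3]
opening: 0.017
grip_force: 35.0
```

```bash
python3 -m jog '[[[-1,0,0,0.001,0],[-1,0,0,0.002,0],[-1,0,0,0.003,0],[-1,0,0,0.004,0],[-1,0,0,0.004,0]]]';  python3 -m jog '[[[-1,0,0,0.0005,0],[-1,0,0,0.001,0],[-1,0,0,0.001,0]]]'
```

```text
time: 14.97
tool_pos: [0.6509, 0.1172, 0.077]
tool_rot: [3.141, 0.0, 1.587]
contact_force: [2.7, -3.0, -0.5]
opening: 0.0172
grip_force: 35.0
time: 15.22
tool_pos: [0.6509, 0.1173, 0.0762]
tool_rot: [3.141, 0.0, 1.587]
contact_force: [2.6, -4.6, -0.1]
opening: 0.0171
grip_force: 35.0
```

```bash
python3 -m jog '[[[-1,0,0,0.0005,0],[-1,0,0,0.001,0],[-1,0,0,0.001,0]]]'
```

```text
time: 15.47
tool_pos: [0.651, 0.1173, 0.0752]
tool_rot: [3.141, 0.0, 1.587]
contact_force: [2.2, -3.0, 1.3]
opening: 0.0173
grip_force: 35.0
```

```bash
python3 -m jog '[[[-1,0,0,0.0004,0],[-1,0,0,0.0008,0],[-1,0,0,0.0008,0]]]'
```

```text
time: 15.72
tool_pos: [0.651, 0.1172, 0.0751]
tool_rot: [3.141, 0.0, 1.587]
contact_force: [1.6, -4.6, 4.7]
opening: 0.0172
grip_force: 35.0
```

The collar seats at the expected height. I'll add a little more press, then release and retreat.

```bash
python3 -m jog '[[[-1,0,0,0.0005,0],[-1,0,0,0.0005,0]]]';  python3 -m jog '[[[-0.6,0,0,0,0],[-0.3,0,0,0,0],[0,0,0,0,0],[0,0,0,0,0],[0,0,0,0,0]]]'
```

```text
time: 15.88
tool_pos: [0.651, 0.1172, 0.075]
tool_rot: [3.141, 0.0, 1.587]
contact_force: [0.6, -4.0, 8.2]
opening: 0.0173
grip_force: 35.0
time: 16.3
tool_pos: [0.6503, 0.1178, 0.0733]
tool_rot: [-3.14, -0.0, 1.587]
contact_force: [0.4, 0.1, -0.0]
opening: 0.0403
grip_force: 0.0
```

```bash
python3 -m jog '[[[0,0,0,-0.02,0],[0,0,0,-0.05,0],[0,0,0,-0.09,0],[0,0,0,-0.13,0],[0,0,0,-0.15,0]]]' >/dev/null;  python3 -m jog '[[[0,-0.04,0,0,0],[0,-0.08,0,0,0],[0,-0.12,0,0,0],[0,-0.16,0,0,0],[0,-0.2,0,0,0]]]' ; python3 -m jog '[[[0,0,0,0,0],[0,0,0,0,0]]]' >/dev/null
python3 - <<'E'
from h import *
s,t=cam("scene"),cam("top")
for n,c in(("scene",s),("top",t)):
    im=robot.read_camera(n);cv2.imwrite(f"pics/{n}9.png",im[:,:,::-1])
    hp=proj(c,[.5208,.113,.08]).astype(int);g=cv2.cvtColor(im,cv2.COLOR_RGB2GRAY)
    m=(g<45).astype(np.uint8);N,_,S,C=cv2.connectedComponentsWithStats(m)
    for S_,C_ in zip(S[1:],C[1:]):
        if S_[4]>15 and np.hypot(*(C_-hp))<25: print(n,"handle blob",S_,C_.round(1),"pred",hp,onz(c,C_,.07))
    k=proj(c,[.651,.1165,.098]);x,y=k.round().astype(int);print("knob pred",k)
    print(g[y-12:y+13:2,x-14:x+15:2])
E
```

```text
time: 17.13
tool_pos: [0.6537, -0.084, 0.2238]
tool_rot: [-3.141, -0.0, 1.587]
contact_force: [0.9, 0.3, 0.3]
opening: 0.046
grip_force: 0.0
scene handle blob [323 238  10  17 143] [327.4 245.9] pred [327 243] [0.51981489 0.11398218 0.07      ]
knob pred [268.47629089 264.50072289]
[[127 129 129 127 127 125 120 114 111 100  83  86 133 137 134]
 [120 120 116 112 113 112 109 110 109 109  95  81  93 122 124]
 [109 110 107 111 111 110 107 108 109 108 101  88  73 110 120]
 [110 110 107 107 114 106 109 108 109 111 107  91  75  87 121]
 [108 109 109 106 109 111 111 110 113 112 112 101  83  87 105]
 [111 111 118 118 120 121 121 123 122 121 118 120 109 110 107]
 [128 124 127 129 128 126 120 129 130 128 110 126 120 116 110]
 [128 126 128 129 128 123 105 127 131 119  95 124 128 126 123]
 [127 127 126 127 128 123  73  82  87  74  71 111 127 129 130]
 [129 131 127 128 130 122  76  62  65  63  68  92 123 128 129]
 [127 130 129 125 118 104  85  61  66  65  86 100 111 128 128]
 [131 125 110  94  83  91  94  69  68  71 103 106 120 127 126]
 [131 102  84 100 117 116  87  95  91  94  99 116 127 127 127
[... 262 characters left out ...]
4 141]
 [164 151 152 157 158 160 165 174 175 186 182 184 186 187 173]
 [192 191 191 192 195 194 194 180 172 176 191 188 188 189 171]
 [191 192 188 191 194 190 186 111 131 167 187 188 184 184 175]
 [190 189 191 188 188 187 184 169 178 165 180 186 180 185 163]
 [187 186 184 190 186 190 188 191 180 144 185 189 189 186 164]
 [187 189 190 191 191 185 174 185 179  86 138 183 185 184 165]
 [188 189 187 192 186 190 152  78  56  56  94 136 187 174 168]
 [190 184 187 187 183 186 169 139 108 100 101 128 183 167 163]
 [185 184 183 182 181 189 187 145 116 121 155 179 173 164 168]
 [190 187 188 187 188 186 190 183 181 182 186 194 171 167 173]
 [187 186 183 187 188 174 174 176 165 164 143 127 107  85  77]]
```

```bash
python3 -c "
from cell import robot
print(robot.hand_in())"
```

```text
the job is handed in; nothing more can be done
None
```

The slide is pushed home, the tall-knobbed pin is seated with its collar on the strap and released, and the job was handed in at about 17 s; the pin met under about 10 N, and afterwards the cameras showed the handle still home and the knob about where a seated pin's should be.

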